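# Catch the coin drawer of the spice-stall till

## Task

Change is needed at the spice stall: with one finger press down the button on the narrow coin till, and with the other finger catch its drawer as it springs out, so that it stops at least 2 cm open but never runs out more than 7 cm. Do it by touch alone, without pinching, gripping or lifting anything, and leave the wide note till shut and the jars and other goods where they stand. The program finishes while holding: one finger still keeping the button down, the other still holding the drawer still against its spring.

Things in the scene. Friction and masses are not known exactly. Their poses are not given: they have to be found in the camera images.
- coin_till: the narrow coin till, the one to open: grey steel housing 160 mm deep, 110 mm wide, its top 50 mm above the table; fixed. Origin: centre of its underside; x points from the front to the back, y to its left (seen from the front looking along x), z up. The drawer comes out of the front, along -x
- coin_button_top (a point): centre of the top of that till's push button: a black disc 24 mm across standing in the till's top on the middle line, 56 mm in front of the till's origin, 62 mm above the table when up and 55 mm when fully down; moves with the button. It is 30 mm behind the front face of the shut drawer
- coin_button (a joint): the button's travel in m: 0 up, 0.007 fully down; a spring pushes it up with 2 N at the top and 5.2 N fully down. The latch lets the drawer go at about 0.0045. The button stays down only while it is pressed
- coin_drawer_front (a point): a point on the front face of that till's drawer front, on its middle line, 66 mm above the table; moves with the drawer. The drawer front is an upright grey plate 110 mm wide and 6 mm thick, from 6 to 80 mm above the table, so it stands 30 mm above the till's top; a 9 mm radius lock plate on it, 30 mm above the table, stands 3 mm proud (look only)
- coin_drawer (a joint): how far the drawer is out, in m: 0 shut and latched (it cannot be pulled out then), 0.110 at its end stop. Once the latch lets go a spring pushes it out with 4 N at first and about 3 N at the end; it runs at about 0.15 m/s and reaches 0.075 about half a second later. It stays wherever something holds it against the spring
- note_till: the wide note till, of the same make but wider, to be left shut (the two tills may change sides): grey steel housing 160 mm deep, 180 mm wide, its top 50 mm above the table; fixed. Origin: centre of its underside; x points from the front to the back, y to its left (seen from the front looking along x), z up. The drawer comes out of the front, along -x
- note_button_top (a point): centre of the top of that till's push button: a black disc 24 mm across standing in the till's top on the middle line, 56 mm in front of the till's origin, 62 mm above the table when up and 55 mm when fully down; moves with the button. It is 30 mm behind the front face of the shut drawer
- note_button (a joint): the button's travel in m: 0 up, 0.007 fully down; a spring pushes it up with 2 N at the top and 5.2 N fully down. The latch lets the drawer go at about 0.0045. The button stays down only while it is pressed
- note_drawer_front (a point): a point on the front face of that till's drawer front, on its middle line, 66 mm above the table; moves with the drawer. The drawer front is an upright grey plate 180 mm wide and 6 mm thick, from 6 to 80 mm above the table, so it stands 30 mm above the till's top; a 9 mm radius lock plate on it, 30 mm above the table, stands 3 mm proud (look only)
- note_drawer (a joint): how far the drawer is out, in m: 0 shut and latched (it cannot be pulled out then), 0.110 at its end stop. Once the latch lets go a spring pushes it out with 4 N at first and about 3 N at the end; it runs at about 0.15 m/s and reaches 0.075 about half a second later. It stays wherever something holds it against the spring
- jar_a: small amber glass jar with black cap, 48 mm across, 70 mm tall, standing in front of and to one side of the coin drawer's path (its near edge 104 mm in front of the shut coin drawer, its middle 48 mm to one side of the path's middle line). Origin: centre of its underside. To be left alone
- jar_b: an equal jar standing likewise in front of the note drawer, 60 mm to one side of the path's middle line. To be left alone
- tin: can with paper label, 54 mm across, 85 mm tall, standing between the two tills. Origin: centre of its underside. To be left alone
- bowl: steel bowl, 140 mm across, 55 mm tall, on the robot's left. Origin: centre of its underside. To be left alone
- scoop: wooden spoon lying on the table on the robot's right. Origin: a point on its underside. To be left alone

How it is judged:
By the outcome, as a careful person would: the job done as asked, in the order asked, and still so for the second after the job is handed in, while the arm keeps its last pose, push and grip.
It also fails if it takes over 32 s, if anything falls off the work surface, if the arm or the gripper's body presses on something with over 40 N, if the wrist force passes 120 N, or if a joint passes its speed limit or range.

## Robot

A 6-joint arm with a two-finger parallel gripper is mounted at the origin on the work surface. World frame = base frame: x ahead of the robot, y to its left, z up, the work surface at z = 0. Lengths are in m, angles in degrees, forces in N, time in s.
With the tool pointing down it reaches from about 0.25 to 0.725 m from the base axis. Payload 9.7 kg.
Tool frame: the origin (TCP) lies midway between the tips of the shut fingers; the grasp point (between the pads) lies 19 mm behind it (bot.hold_point_z is the distance from the TCP to the grasp point, in m); z points along the fingers, y is the line along which they close (so a half turn about z gives the same grasp; the last joint's range is limited). The gripper opens to 85 mm and grips with 20 to 120 N. Pads are 22 mm wide; open, the fingers measure 114 mm over their backs; the gripper's body (76 mm by 85 mm) begins 54 mm behind the grasp point. The pads swing forward as they close: fully open they stand 13 mm farther back than shut.
Start: joints at [74.427, 4.979, 10.078, 95.1, 0, 90], TCP at [0.148, 0.53, 0.231] pointing down, gripper open.
Joint ranges: [-179.16, 179.16], [-48.56, 103.87], [-65.8, 70.77], [-126.05, 130.52], [-82.76, 87.17], [-180, 180]. Speed limits (degrees/s): [127.2, 127.2, 147.25, 180, 180, 180].

## Interface

Orientations are given as [roll, pitch, yaw] about the fixed x, y, z axes, in that order (R = Rz(yaw) Ry(pitch) Rx(roll)).
In Python, from workcell import bot gives the robot as it stands.
- The arm moves only by the tool play_rows, never from a script. Its argument "steps" is a list that holds one entry, the list of rows, each a list of 4 numbers: the shift along the tool's x, y, z in m, then the turn about the tool's z in rad. In form: [[[tx, ty, tz, yaw], ...]]. A call has exactly 5 rows; each row shifts and turns the commanded pose from where the row before left it, along the tool's axes as they then stand; what a row does not reach is not made up. A row lasts 1/12 s, in which the tool goes at most 41.7 mm and 7.16 degrees, less where a joint would pass 70% of its speed; a pose out of reach is approached as far as the arm can. A call is refused whole if a number of a shift passes 0.0417 or a number of a turn 0.125, either way. A call with a gripper value outside its range is refused whole. "gripper" is the finger opening in m, from 0 to 0.0854, set as the call begins (left out, the last holds). The fingers move at their own pace and stop on an object; "squeeze" is the grip in N (left out, the last holds). Time passes only in rows, so rows that do not move let the fingers close, or fill a call up. It gives the time, the measured TCP pose, the force, the opening and the grip force at its end, in the units of the state.
- bot.get_obs(): the state, without advancing time (a new reading comes with each control period).
- bot.camera(name): name is "scene" or "side" or "wrist"; returns a dict with "img" (384x512x3 uint8, blue, green, red), "vfov" (degrees; the focal length in pixels is half the picture's height over the tangent of half this angle, whatever the lens; pixels are square), "cx", "cy" (the principal point, pixels), "xyz" and "attitude" of the camera in the world. Camera axes: x right, y down, z forward; pixel columns grow to the right and rows downward; lengths in m; the calibration is good to about 2 mm. A picture is of the moment at which its call begins. There is no depth.
- bot.job_done(): hands the job in; it is judged then, once.
The state is a dict: "time": time; "q": joint angles; "qd": joint speeds; "joint_efforts": joint torques, N m; "ee_pos": TCP position; "tcp_rot": TCP orientation; "wrist_force": force on the tool from outside, world axes, zero at the start; "torque": the same for the moment, N m; "opening": finger opening in m; "grasp_force": force on a finger pad.
Only numpy, scipy, OpenCV 4.12 (cv2) and the standard library are available. Lean on these libraries where they do the work, as an engineer would, in place of code of your own. Each camera call takes 0.05 s, during which the arm holds its last target. There are 200 camera calls.

## Working session

There is one attempt and no reset: what is moved stays moved. The work goes in short steps, Python scripts to look and compute and a tool call to move; the robot and the scene stay as the last step left them, time stands still between calls to the robot, and variables do not carry over. Pictures are saved under pics/ and viewed, at most 10 in all, crops included, and the job is handed in when it is done.

Besides the shell and the picture viewer there is one more tool, called as a command line: name --argument value ..., lists and objects as JSON in quotes. play_rows: Moves the arm, as the interface text tells. Its arguments: {"type":"object","properties":{"steps":{"type":"array","items":{"type":"array","items":{"type":"array","items":{"type":"number"}}}},"gripper":{"type":"number"},"squeeze":{"type":"number"}},"required":["steps"]}

```bash
ls; mkdir -p pics; python3 - <<'E'
from workcell import bot
import cv2
for n in ["scene","side","wrist"]:
    c=bot.camera(n); cv2.imwrite(f"pics/{n}0.png",c["img"]); print(n,{k:c[k] for k in c if k!="img"})
print(bot.get_obs())
E
```

```text
pics
scene {'vfov': 48.85258193202906, 'cx': 248.60420070262663, 'cy': 189.85569692448206, 'xyz': array([1.65869497, 0.2991245 , 0.86908557]), 'attitude': array([-123.46196308,    1.0860356 ,  104.23595997])}
side {'vfov': 44.44992776835848, 'cx': 257.00876160422183, 'cy': 201.26014188309927, 'xyz': array([ 0.28792517, -0.98403462,  1.16484084]), 'attitude': array([-137.06632012,    0.28753911,  -14.22875492])}
wrist {'vfov': 58.64692240744509, 'cx': 256.8949059489765, 'cy': 195.53002109775196, 'xyz': array([0.08212209, 0.54758367, 0.37229818]), 'attitude': array([1.64599348e+02, 1.09459107e-01, 7.44556100e+01])}
{'time': 0.15, 'q': array([7.44271442e+01, 5.00521237e+00, 1.00445048e+01, 9.51005679e+01,
       4.45989773e-04, 8.99996716e+01]), 'qd': array([ 0.07763244, -0.02380556,  0.17614355,  0.05209854,  0.04153713,
       -0.0041369 ]), 'joint_efforts': array([ 2.51629230e-03, -5.20759785e+01,  4.65044332e+01,  1.37789609e-02,
        1.28736756e-04, -2.41975596e-05]), 'ee_pos': array([0.14760359, 0.52963352, 0.23072959]), 'tcp_rot': array([-1.79938725e+02, -4.46340696e-04,  1.64427472e+02]), 'wrist_force': array([ 1.26998199, -0.27281135, -0.04364926]), 'torque': array([-0.02900529, -0.04496842,  0.00035229]), 'grasp_force': 0.0, 'opening': 0.08540487815881082}
```

View pics/scene0.png

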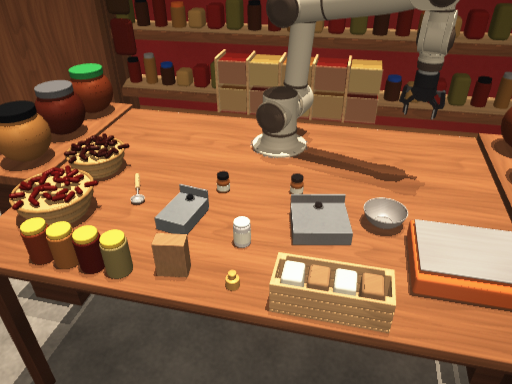

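View pics/side0.png

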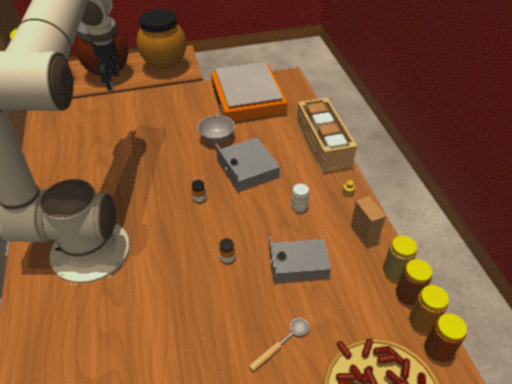

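The coin till is on the robot's right: its button is near side px (281,257), and its housing is around scene px (183,210). The note till is on the left, with its button at side px (235,161). I'll zoom in on the coin till and jar.

```bash
python3 - <<'E'
import cv2,numpy as np
a=cv2.imread("pics/side0.png")[220:300,200:350]; b=cv2.imread("pics/scene0.png")[160:240,145:295]
f=lambda i:cv2.resize(i,(750,400)[:2] and (560,299),interpolation=cv2.INTER_CUBIC)
cv2.imwrite("pics/z1.png",np.vstack([f(a),f(b)]))
E
```

```text
(no output)
```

View pics/z1.png

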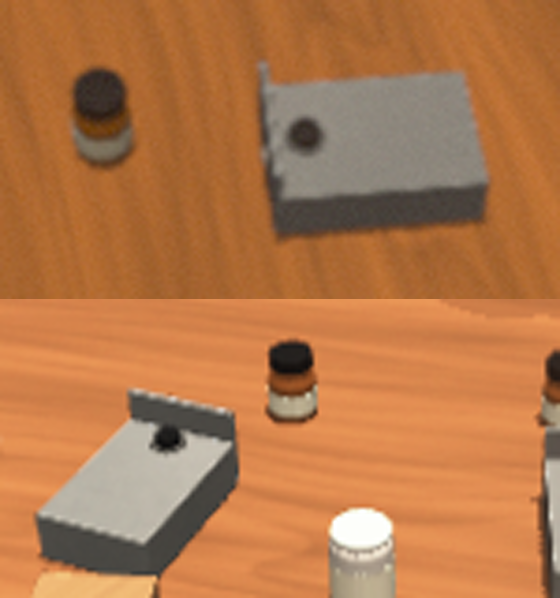

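The enlarged crop shows the button at (305,133) in the side view and (168,138) in the scene view. The till's rear top corners, the plate's top ends and the jar cap are also clear.

```bash
cat > h.py <<'E'
import numpy as np
from scipy.spatial.transform import Rotation as R
def ray(c,u,v,z):
    f=192/np.tan(np.radians(c["vfov"]/2)); r=R.from_euler("xyz",c["attitude"],degrees=True).as_matrix()
    d=r@np.array([(u-c["cx"])/f,(v-c["cy"])/f,1]); p=np.array(c["xyz"]); return p+d*(z-p[2])/d[2]
E
python3 - <<'E'
from h import *
from workcell import bot
C={n:bot.camera(n) for n in["side","scene"]}
o={"side":(200,220),"scene":(145,160)}
for n,l,u,v,z in [("side","btn",305,133,.060),("side","backL",463,74,.05),("side","backR",485,185,.05),("side","plateL",263,64,.08),("side","jarcap",99,88,.07),
 ("scene","btn",168,138,.060),("scene","backR",38,219,.05),("scene","backL",150,244,.05),("scene","plateR",130,91,.08),("scene","plateL",234,112,.08),("scene","jarcap",291,53,.07)]:
    print(n,l,ray(C[n],o[n][0]+u/3.733-.4,o[n][1]+v/3.7375-.4,z).round(4))
E
```

```text
side btn [ 0.5509 -0.211   0.06  ]
side backL [ 0.6931 -0.1795  0.05  ]
side backR [ 0.6728 -0.2854  0.05  ]
side plateL [ 0.5329 -0.1523  0.08  ]
side jarcap [ 0.4037 -0.1356  0.07  ]
scene btn [ 0.5595 -0.203   0.06  ]
scene backR [ 0.6869 -0.2745  0.05  ]
scene backL [ 0.698  -0.1673  0.05  ]
scene plateR [ 0.5213 -0.2532  0.08  ]
scene plateL [ 0.5339 -0.1467  0.08  ]
scene jarcap [ 0.408  -0.1318  0.07  ]
```

The two views agree on the coin button to within 1 cm: about (0.555, -0.207), with the till yawed about -7.5°. I'll turn the tool y axis along the till's depth and fly over it, setting the opening to 65 mm.

play_rows --steps '[[[0, 0, 0, 0.0954], [0, 0, 0, 0.0954], [0, 0, 0, 0.0954], [0, 0, 0, 0.0954], [0, 0, 0, 0.0954]]]' --gripper 0.065

```text
time: 0.67
ee_pos: [0.1476, 0.5298, 0.2311]
tcp_rot: [-180.0, 0.0, 136.8]
wrist_force: [-0.2, 0.0, 0.5]
opening: 0.0648
grasp_force: 0.0
```

play_rows --steps '[[[0, 0, 0, 0.0954], [0, 0, 0, 0.0954], [0, 0, 0, 0.0954], [0, 0, 0, 0.0954], [0, 0, 0, 0.0954]]]'

```text
time: 1.08
ee_pos: [0.1477, 0.5298, 0.2311]
tcp_rot: [-180.0, 0.0, 109.5]
wrist_force: [-0.2, 0.8, -0.9]
opening: 0.0651
grasp_force: 0.0
```

play_rows --steps '[[[0, 0, 0, 0.0954], [0, 0, 0, 0.0954], [0, 0, 0, 0.0954], [0, 0, 0, 0.0954], [0, 0, 0, 0.0954]]]'

```text
time: 1.5
ee_pos: [0.1476, 0.5298, 0.2312]
tcp_rot: [-180.0, 0.0, 82.2]
wrist_force: [0.2, 0.5, -0.3]
opening: 0.0647
grasp_force: 0.0
```

play_rows --steps '[[[-0.027, 0.018, 0, 0], [-0.027, 0.018, 0, 0], [-0.027, 0.018, 0, 0], [-0.027, 0.018, 0, 0], [-0.027, 0.018, 0, 0]]]'

```text
time: 1.92
ee_pos: [0.2194, 0.3827, 0.2311]
tcp_rot: [180.0, 0.0, 82.5]
wrist_force: [1.0, 0.2, -0.1]
opening: 0.0652
grasp_force: 0.0
```

play_rows --steps '[[[-0.027, 0.018, 0, 0], [-0.027, 0.018, 0, 0], [-0.027, 0.018, 0, 0], [-0.027, 0.018, 0, 0], [-0.027, 0.018, 0, 0]]]'

```text
time: 2.33
ee_pos: [0.2908, 0.237, 0.2314]
tcp_rot: [180.0, -0.0, 82.5]
wrist_force: [0.3, 0.0, 0.3]
opening: 0.0649
grasp_force: 0.0
```

play_rows --steps '[[[-0.027, 0.018, 0, 0], [-0.027, 0.018, 0, 0], [-0.027, 0.018, 0, 0], [-0.027, 0.018, 0, 0], [-0.027, 0.018, 0, 0]]]'

```text
time: 2.75
ee_pos: [0.3623, 0.0912, 0.2315]
tcp_rot: [180.0, -0.0, 82.4]
wrist_force: [1.1, 0.8, -0.0]
opening: 0.0651
grasp_force: 0.0
```

play_rows --steps '[[[-0.027, 0.018, 0, 0], [-0.027, 0.018, 0, 0], [-0.027, 0.018, 0, 0], [-0.027, 0.018, 0, 0], [-0.027, 0.018, 0, 0]]]'

```text
time: 3.17
ee_pos: [0.4338, -0.0546, 0.2314]
tcp_rot: [180.0, -0.0, 82.4]
wrist_force: [1.2, 0.8, 0.3]
opening: 0.0649
grasp_force: 0.0
```

play_rows --steps '[[[-0.027, 0.018, 0, 0], [-0.027, 0.018, 0, 0], [-0.027, 0.018, 0, 0], [-0.027, 0.018, 0, 0], [-0.027, 0.018, 0, 0]]]'

```text
time: 3.58
ee_pos: [0.5053, -0.2002, 0.2311]
tcp_rot: [180.0, -0.0, 82.4]
wrist_force: [0.5, 1.2, 0.4]
opening: 0.0654
grasp_force: 0.0
```

```bash
python3 - <<'E'
from workcell import bot
import cv2,pickle
c=bot.camera("wrist"); cv2.imwrite("pics/w1.png",c["img"]); pickle.dump(c,open("w1.pkl","wb"))
print({k:c[k] for k in c if k!="img"}); o=bot.get_obs(); print({k:o[k] for k in("time","q","ee_pos","tcp_rot","opening","wrist_force")})
E
```

```text
{'vfov': 58.64692240744509, 'cx': 256.8949059489765, 'cy': 195.53002109775196, 'xyz': array([ 0.51349433, -0.13376867,  0.37279101]), 'attitude': array([ 1.64532992e+02,  3.70902527e-02, -7.55153226e+00])}
{'time': 3.6333, 'q': array([-2.18850240e+01,  4.46773583e+00,  9.33944643e+00,  9.48724931e+01,
       -8.30669619e-02,  7.57897447e+01]), 'ee_pos': array([ 0.507035  , -0.20411811,  0.22955243]), 'tcp_rot': array([-1.79978850e+02,  8.03331514e-02,  8.23252467e+01]), 'opening': 0.06472305184286069, 'wrist_force': array([-4.93200839, -0.23459732, -2.74284694])}
```

View pics/w1.png

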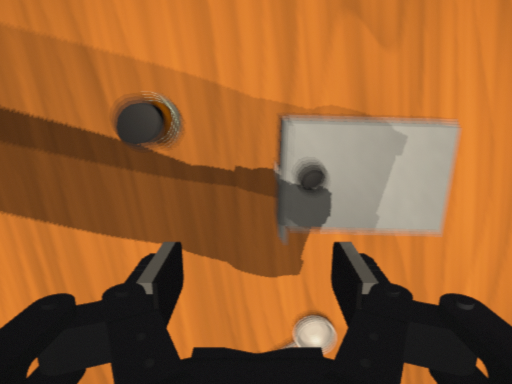

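The wrist view shows the coin button at about (313,176), the drawer plate at u≈283 (v 116 to 238) and the jar cap at (140,122). It's blurred by motion, so I'll take a settled one and measure from it.

```bash
python3 - <<'E'
from workcell import bot
from h import *
import cv2
bot.camera("wrist");c=bot.camera("wrist"); im=c["img"]; cv2.imwrite("pics/w2.png",cv2.resize(im[90:260,90:480],(780,340),interpolation=cv2.INTER_CUBIC))
o=bot.get_obs();print(o["ee_pos"],o["tcp_rot"],o["qd"].round(2),c["xyz"],c["attitude"])
import pickle;pickle.dump(c,open("w2.pkl","wb"))
g=im.max(2); m=((g<75)).astype("uint8"); m[:140]=0;m[205:]=0;m[:,:290]=0;m[:,335:]=0
n,l,s,ce=cv2.connectedComponentsWithStats(m); print(s,ce)
E
```

```text
[ 0.50513739 -0.20021355  0.2300523 ] [-1.79890088e+02 -2.27830675e-02  8.22932324e+01] [ 2.01 -2.6  -1.64  0.8   0.42  0.98] [ 0.51453974 -0.13543035  0.37119301] [ 1.64518604e+02  1.34821494e-01 -7.70860832e+00]
[[     0      0    512    384 196069]
 [   296    160     26     26    532]
 [   299    186      2      1      2]
 [   302    187      5      1      5]] [[255.35463026 191.55197405]
 [308.45488722 172.40789474]
 [299.5        186.        ]
 [304.         187.        ]]
```

View pics/w2.png

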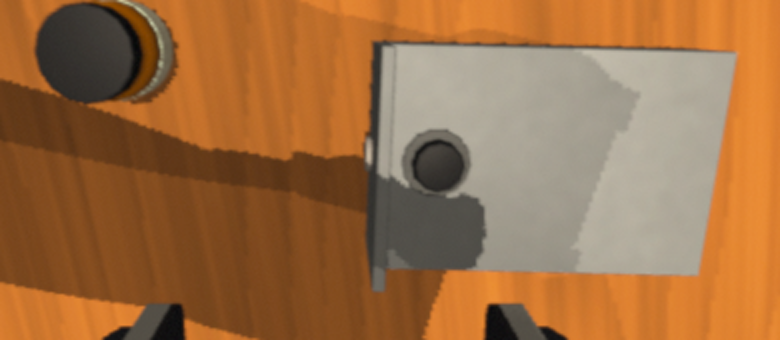

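Settled view: button at (309,172.5) full-frame, plate top ends at crop (384,43) and (377,289), rear corners at (735,52) and (698,274), jar cap at crop (87,52).

```bash
python3 - <<'E'
from h import *
import pickle
c=pickle.load(open("w2.pkl","rb")); P={}
for l,u,v,z in[("btn",438.5,165,.062),("pL",384,43,.08),("pR",377,289,.08),("bL",735,52,.05),("bR",698,274,.05),("jar",87,52,.07)]:
    P[l]=ray(c,90+u/2,90+v/2,z)[:2]; print(l,P[l].round(4))
ang=lambda d:np.degrees(np.arctan2(-d[0],d[1]))
print(ang(P["pL"]-P["pR"]),np.linalg.norm(P["pL"]-P["pR"]),ang(P["bL"]-P["bR"]),np.linalg.norm(P["bL"]-P["bR"]))
T=np.array([.5052,-.2002]); y=np.radians(82.4); d=P["btn"]-T
print("btn rel tool x,y",d@[np.cos(y),np.sin(y)],d@[np.sin(y),-np.cos(y)])
E
```

```text
btn [ 0.5531 -0.2048]
pL [ 0.5333 -0.1465]
pR [ 0.5176 -0.2545]
bL [ 0.6939 -0.1732]
bR [ 0.6778 -0.2801]
jar [ 0.407  -0.1335]
-8.26341928353275 0.1090635064899793 -8.527660742993932 0.10813466787607402
btn rel tool x,y 0.0017499865423224765 0.04806748365843192
```

The yaw is -8.4°, and the measured plate length (109 mm) and housing width (108 mm) match the 110 mm given. Next I'll align with the back finger over the button and the front finger about 41 mm ahead of the plate, then descend to just above the button.

play_rows --steps '[[[0.0017, 0.0096, 0, 0.014], [0, 0, 0.02, 0], [0, 0, 0.02, 0], [0, 0, 0.02, 0], [0, 0, 0.02, 0]]]'

```text
time: 4.15
ee_pos: [0.5151, -0.1969, 0.1509]
tcp_rot: [179.9, 0.0, 81.7]
wrist_force: [-0.3, 0.9, 0.3]
opening: 0.0648
grasp_force: 0.0
```

play_rows --steps '[[[0, 0, 0.02, 0], [0, 0, 0.02, 0], [0, 0, 0.02, 0], [0, 0, 0.01, 0], [0, 0, 0, 0]]]'

```text
time: 4.57
ee_pos: [0.5138, -0.1968, 0.0794]
tcp_rot: [-179.8, -0.0, 81.7]
wrist_force: [-0.0, -0.2, -0.8]
opening: 0.0649
grasp_force: 0.0
```

play_rows --steps '[[[0, 0, 0, 0], [0, 0, 0, 0], [0, 0, 0, 0], [0, 0, 0, 0], [0, 0, 0, 0]]]'

```text
time: 4.98
ee_pos: [0.515, -0.1983, 0.0821]
tcp_rot: [179.9, 0.0, 81.6]
wrist_force: [-0.4, -0.4, -0.2]
opening: 0.065
grasp_force: 0.0
```

```bash
python3 - <<'E'
from workcell import bot
import cv2,numpy as np
w=bot.camera("wrist")["img"]; s=bot.camera("side")["img"]
cv2.imwrite("pics/w3.png",np.vstack([cv2.resize(w[100:384],(512,284)),cv2.resize(s[200:300,190:350],(512,310),interpolation=cv2.INTER_CUBIC)]))
o=bot.get_obs(); print({k:o[k] for k in("time","ee_pos","tcp_rot","opening","wrist_force")})
E
```

```text
{'time': 5.0833, 'ee_pos': array([ 0.51481374, -0.19825778,  0.08172082]), 'tcp_rot': array([1.79963798e+02, 7.97711773e-03, 8.16271661e+01]), 'opening': 0.06512387452651373, 'wrist_force': array([-0.20801126,  0.28100848, -0.91210702])}
```

View pics/w3.png

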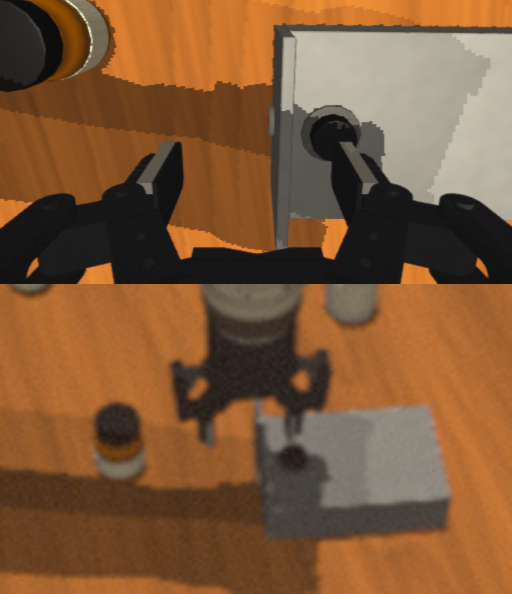

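The back fingertip is over the button along the depth: the tip centre is about 35.5 mm from the middle and the button 36.7 mm. The front finger stands clear of the plate and jar. I'll check the sideways alignment by projecting the expected points.

```bash
python3 - <<'E'
from workcell import bot
from h import *
c=bot.camera("wrist"); o=bot.get_obs(); T=o["ee_pos"]; y=np.radians(o["tcp_rot"][2])
X=np.array([np.cos(y),np.sin(y)]);Y=np.array([np.sin(y),-np.cos(y)])
b=ray(c,335,235,.060)[:2]-T[:2]; print("btn tool",b@X,b@Y)
for dz in(.004,.007,.010):
  for n,u,v in(("Rin",338,243),("Rout",357,243),("Lin",182,243)):
    p=ray(c,u,v,T[2]+dz)[:2]-T[:2]; print(dz,n,(p@X).round(4),(p@Y).round(4))
E
```

```text
btn tool 0.0007880545735148346 0.03940292866574152
0.004 Rin 0.0074 0.0347
0.004 Rout 0.0074 0.0429
0.004 Lin 0.0074 -0.0332
0.007 Rin 0.0087 0.0339
0.007 Rout 0.0087 0.042
0.007 Lin 0.0087 -0.0325
0.01 Rin 0.01 0.0331
0.01 Rout 0.01 0.0411
0.01 Lin 0.01 -0.0318
```

Alignment is within 2 mm both ways. Next I'll descend and feel for contact.

play_rows --steps '[[[0, 0, 0.006, 0], [0, 0, 0.006, 0], [0, 0, 0.004, 0], [0, 0, 0.003, 0], [0, 0, 0.0, 0]]]'

```text
time: 5.55
ee_pos: [0.5141, -0.1979, 0.0611]
tcp_rot: [-179.9, -0.0, 81.6]
wrist_force: [0.1, -0.8, -0.5]
opening: 0.0653
grasp_force: 0.0
```

play_rows --steps '[[[0, 0, 0.001, 0], [0, 0, 0.001, 0], [0, 0, 0.001, 0], [0, 0, 0, 0], [0, 0, 0, 0]]]'

```text
time: 5.97
ee_pos: [0.5147, -0.1982, 0.0594]
tcp_rot: [180.0, 0.0, 81.6]
wrist_force: [-0.6, -0.1, 0.3]
opening: 0.0649
grasp_force: 0.0
```

play_rows --steps '[[[0, 0, 0.001, 0], [0, 0, 0.001, 0], [0, 0, 0.001, 0], [0, 0, 0, 0], [0, 0, 0, 0]]]'

```text
time: 6.38
ee_pos: [0.5146, -0.1981, 0.0562]
tcp_rot: [-180.0, -0.0, 81.6]
wrist_force: [0.4, 0.5, 1.1]
opening: 0.0647
grasp_force: 0.0
```

play_rows --steps '[[[0, 0, 0.001, 0], [0, 0, 0.001, 0], [0, 0, 0, 0], [0, 0, 0, 0], [0, 0, 0, 0]]]'

```text
time: 6.8
ee_pos: [0.5148, -0.1982, 0.0546]
tcp_rot: [180.0, 0.0, 81.6]
wrist_force: [-1.4, 1.6, 3.9]
opening: 0.065
grasp_force: 2.3
```

play_rows --steps '[[[0, 0, 0.001, 0], [0, 0, 0.001, 0], [0, 0, 0, 0], [0, 0, 0, 0], [0, 0, 0, 0]]]'

```text
time: 7.22
ee_pos: [0.5148, -0.1982, 0.0525]
tcp_rot: [180.0, 0.0, 81.6]
wrist_force: [0.1, 0.6, 5.0]
opening: 0.0649
grasp_force: 2.5
```

play_rows --steps '[[[0, 0, 0.001, 0], [0, 0, 0.001, 0], [0, 0, 0, 0], [0, 0, 0, 0], [0, 0, 0, 0]]]'

```text
time: 7.63
ee_pos: [0.5147, -0.1982, 0.0503]
tcp_rot: [180.0, 0.0, 81.6]
wrist_force: [2.3, -0.6, 3.4]
opening: 0.065
grasp_force: 2.8
```

play_rows --steps '[[[0, 0, 0.001, 0], [0, 0, 0.001, 0], [0, 0, 0, 0], [0, 0, 0, 0], [0, 0, 0, 0]]]'

```text
time: 8.05
ee_pos: [0.5147, -0.1982, 0.0486]
tcp_rot: [180.0, 0.0, 81.6]
wrist_force: [-2.4, 0.7, 6.7]
opening: 0.0651
grasp_force: 5.7
```

play_rows --steps '[[[0, 0, 0.0005, 0], [0, 0, 0.0005, 0], [0, 0, 0, 0], [0, 0, 0, 0], [0, 0, 0, 0]]]'

```text
time: 8.47
ee_pos: [0.5148, -0.1982, 0.0485]
tcp_rot: [179.9, 0.0, 81.6]
wrist_force: [-4.5, 2.2, 12.9]
opening: 0.0653
grasp_force: 8.0
```

```bash
python3 - <<'E'
from workcell import bot
import cv2,numpy as np
w=bot.camera("wrist")["img"]; s=bot.camera("side")["img"]
cv2.imwrite("pics/w4.png",np.vstack([cv2.resize(w[100:384],(512,284)),cv2.resize(s[200:300,190:350],(512,310),interpolation=cv2.INTER_CUBIC)]))
for i in range(3):
    bot.camera("side"); o=bot.get_obs(); print(o["time"],o["ee_pos"],o["wrist_force"],o["grasp_force"],o["opening"])
E
```

```text
8.6167 [ 0.51478026 -0.19816389  0.04848611] [-4.93350861  1.81686903 13.20897382] 7.963369761127979 0.06460555795614216
8.6667 [ 0.51478565 -0.1981841   0.04849325] [-4.55871201  2.0213778  13.27011593] 7.963874515844509 0.06505561735609795
8.7167 [ 0.51479539 -0.19817897  0.04850521] [-4.453934    1.23539023 13.16519782] 7.96268257079646 0.0651327854577644
```

View pics/w4.png

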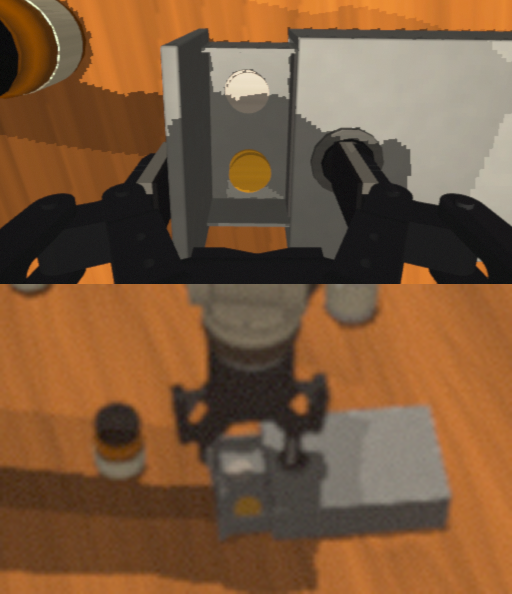

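The drawer is out about 4 cm. Its plate (u≈165–205) rests against the front finger, with a steady push of about 4.5 N towards the robot. The back finger keeps the button fully down with about 13 N, and the jar hasn't moved.

```bash
python3 -c "
from workcell import bot
print(bot.job_done())"
```

```text
the job is handed in; nothing more can be done
None
```

I opened the coin till and handed the job in: one finger is holding the button down, and the other is holding the drawer still at about 4 cm out, with the other goods untouched.

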